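# Make up a varnishing kit and a filling kit at the paint-shop counter

## Robot

A 7-joint arm with a two-finger parallel gripper is mounted at the origin on the work surface. World frame = base frame: x ahead of the robot, y to its left, z up, the work surface at z = 0. Lengths are in mm, angles in rad, forces in N, time in s.
With the tool pointing down it reaches from about 425 to 875 mm from the base axis. Payload 4.7 kg.
Tool frame: the origin (TCP) lies at the very end of the fingers, on their centre line; the grasp point (between the pads) lies env.pinch_z behind it (env.pinch_z is the distance from the TCP to the grasp point, in mm); z points along the fingers, y is the direction in which the jaws open and shut (so a half turn about z gives the same grasp; the last joint's range is limited). The gripper opens to 87 mm and grips with 3 to 60 N. Pads are 19 mm wide; open, the fingers measure 117 mm over their backs; the gripper's body (75 mm by 190 mm) begins 51 mm behind the grasp point.
Start: joints at [-1.147, 0.321, -0.07, 1.45, 0.023, 1.371, -0.057], TCP at [259.005, 596.189, 222.587] pointing down, gripper open.
Joint ranges: [-2.86, 2.86], [-0.3, 2.09], [-1.38, 1.24], [0.06, 2.45], [-1.56, 4.7], [0.09, 2.05], [-2.69, 2.69]. Speed limits (rad/s): [2.57, 2.57, 3.14, 3.14, 3.14, 3.14, 3.14].

## Interface

Orientations are given as a unit quaternion [x, y, z, w].
In Python, from cell import env gives the robot as it stands.
- The arm moves only by the shell command python3 -m jog 'ROWS' [FORCE]. ROWS is JSON, a list of rows, each a list of 3 entries, a list of its own where there are three numbers: the turn, a rotation vector about the tool's x, y, z in units of 6 degrees (1.0 is 6 degrees), then the shift along the tool's x, y, z in units of 40 mm (1.0 is 40 mm), then the gripper command: -1 is fully open, 1 is shut, values between are in proportion. A call has 1 to 12 rows; each row shifts and turns the commanded pose from where the row before left it, along the tool's axes as they then stand; what a row does not reach is not made up. A row lasts 1/12 s, in which the tool goes at most 41.7 mm and 7.16 degrees, less where a joint would pass 70% of its speed; a pose out of reach is approached as far as the arm can. A call is refused whole if a number of a shift passes 1 or a number of a turn 1, either way. A call with a gripper value outside its range is refused whole. The fingers move at their own pace and stop on an object; FORCE is the grip in N (left out, the last holds). Time passes only in rows, so rows that do not move let the fingers close. It gives the time, the measured TCP pose, the force and the opening at its end, in the units of the state.
- env.state(): the state, without advancing time (a new reading comes with each control period).
- env.snapshot(name): name is "scene" or "top"; returns a dict with "color" (384x512x3 uint8, red, green, blue), "depth" (384x512 float32, mm along the optical axis (not along the pixel's ray), 0 where there is no reading), "mtx" (3x3 intrinsics, pixels), "dist_coeffs" ([k1, k2, p1, p2, k3] as OpenCV has them; the pictures are not rectified), "world_to_cam" (4x4, takes a point from world to camera coordinates). Camera axes: x right, y up, looking along -z (the intrinsics and any distortion apply to the point x, -y, -z); pixel columns grow to the right and rows downward; lengths in mm; the calibration is good to about 2 mm. A picture is of the moment at which its call begins.
- env.close_job(): hands the job in, once; it reports no verdict.
The state is a dict: "time_s": time; "joint_positions": joint angles; "qd": joint speeds; "joint_efforts": joint torques, N m; "eef_pos": TCP position; "orientation": TCP orientation; "wrist_force": force on the tool from outside, world axes, zero at the start; "torque": the same for the moment, N m; "opening": finger opening in mm.
Only numpy, scipy, OpenCV 4.12 (cv2) and the standard library are available. Lean on these libraries where they do the work, as an engineer would, in place of code of your own. Each camera call takes 0.05 s, during which the arm holds its last target.

## Task

Make up the two kits on the counter. The varnishing kit is the tray that already has a roll of masking tape in it: add the small varnish tin, standing in the squarish bay, and the flat brush, lying in the long bay. The filling kit is the empty tray: the tub of filler stands in the squarish bay, the cork sanding block lies flat in the oblong bay and the filling knife lies in the long bay; set everything down right way up rather than dropping it, and leave the packed roll, the loose roll and the flat wax tin where they are.

Things in the scene. Friction and masses are not known exactly. Their poses are not given: they have to be found in the camera images.
- tin_center (a point): Small lever-lid tin of varnish with a white paper label band and a ringed steel lid: upright cylinder 60 mm in diameter, 62 mm high. Point: its centre, half-way up; z up along its axis.
- tub_center (a point): Small tub of filler, white plastic with a grey band and a grey disc on its lid: upright, 63 mm in diameter, 50 mm high, its top 11 mm being the lid, 66 mm in diameter. Point: its centre, half-way up; z up along its axis.
- block_center (a point): Cork sanding block, 88 x 55 x 38 mm (x, y, z), lying flat. Point: its centre, half-way up.
- brush_center (a point): Flat paint brush lying flat, 170 mm long along x: wooden handle (20 mm wide, 16 thick, x = -84 to +3, narrower behind -65), steel ferrule (38 wide, 16 thick, x = +3 to +35), dark bristles 37 wide to x = +85. Point: middle of its length, 8 mm over its underside; a good grip is the handle at x = -20 mm, across y.
- knife_center (a point): Filling knife lying flat, 180 mm long along x: black handle with two brass rivets (24 mm wide, 17 mm thick, x = -90 to +8 mm), then a tang and a thin steel blade flaring to 44 mm wide at its end x = +90. Point: middle of its length, half-way up (8.5 mm over its underside); a good grip is the handle at x = -20 mm, across y.
- tray_varnish: Varnishing kit's tray: brown board, fixed, 208 x 176 (x, y), 18 mm high; floor, walls, dividers 4 mm thick. Origin: centre of underside. Bays (inside x by y; centre): long 200 x 76 at x 0, y -46; squarish 88 x 88 at x -56, y +40; oblong 108 x 88 at x +46, y +40 mm. A roll of masking tape already lies in the oblong bay; the others are empty.
- tray_filler: Filling kit's tray: brown board, fixed, 208 x 176 (x, y), 18 mm high; floor, walls, dividers 4 mm thick. Origin: centre of underside. Bays (inside x by y; centre): long 200 x 76 at x 0, y -46; squarish 88 x 88 at x -56, y +40; oblong 108 x 88 at x +46, y +40 mm. All three bays are empty.
- packed_roll_center (a point): Roll of cream masking tape, 76 mm across, 25 mm high, hole 52 mm, lying in the oblong bay of the varnishing tray, not to be moved. Point: its centre, half-way up.
- roll_center (a point): Another roll of masking tape, same size, lying on the counter among the stock, not to be moved. Point: its centre, half-way up.
- wax_center (a point): Flat steel tin of wax, 84 mm across, 26 mm high, with a brown disc on the lid, among the stock, not to be moved. Point: its centre, half-way up.
Not all that is in view belongs to the job. What is meant by the part that bears knife_center is not green, and is the larger of those in its own colour. There is more than one size of the part that bears block_center; the job needs the larger.

How it is judged (in metres and radians):
At the end, for the whole second after the job is handed in: Tin and brush in the varnishing tray, tub, block and knife in the filling tray, each in its own bay, on its floor (6 mm), flat or upright (0.12 rad), near its centre (18 mm; block 22 mm across; brush and knife 22 by 26 mm, 0.3 rad), released and at rest (x of tin_center in the frame of tray_varnish between -0.074 and -0.038 m and y of tin_center in the frame of tray_varnish between 0.022 and 0.058 m and z of tin_center in the frame of tray_varnish between 0.029 and 0.041 m and angle between each of tin_center, brush_center, tub_center, block_center, knife_center's own z axis and vertical below 0.12 rad and linear speed of each of tin, brush, tub, block, knife below 0.02 m/s and x of brush_center in the frame of tray_varnish between -0.022 and 0.022 m and y of brush_center in the frame of tray_varnish between -0.072 and -0.02 m and z of brush_center in the frame of tray_varnish between 0.006 and 0.018 m and angle between the x axis of brush_center and the x axis of tray_varnish, either way round below 0.3 rad and x of tub_center in the frame of tray_filler between -0.074 and -0.038 m and y of tub_center in the frame of tray_filler between 0.022 and 0.058 m and z of tub_center in the frame of tray_filler between 0.023 and 0.035 m and x of block_center in the frame of tray_filler between 0.028 and 0.064 m and y of block_center in the frame of tray_filler between 0.018 and 0.062 m and z of block_center in the frame of tray_filler between 0.017 and 0.029 m and x of knife_center in the frame of tray_filler between -0.022 and 0.022 m and y of knife_center in the frame of tray_filler between -0.072 and -0.02 m and z of knife_center in the frame of tray_filler between 0.0065 and 0.0185 m and angle between the x axis of knife_center and the x axis of tray_filler, either way round below 0.3 rad); the robot touches nothing.
It fails at once if the wax tin is disturbed (moved over 30 mm) (distance of wax_center from where it was at the start of the episode above 0.03 m).
It fails at once if the loose roll is disturbed (moved over 30 mm) (distance of roll_center from where it was at the start of the episode above 0.03 m).
It fails at once if the packed roll is disturbed (moved over 30 mm) (distance of packed_roll_center from where it was at the start of the episode above 0.03 m).
It fails at once if a thing is dropped into its tray (faster than 0.8 m/s within 30 mm of its resting height) ((horizontal distance between tin_center and tray_varnish below 0.12 m and z of tin_center in the frame of tray_varnish below 0.065 m and linear speed of tin above 0.8 m/s) or (horizontal distance between brush_center and tray_varnish below 0.12 m and z of brush_center in the frame of tray_varnish below 0.042 m and linear speed of brush above 0.8 m/s) or (horizontal distance between tub_center and tray_filler below 0.12 m and z of tub_center in the frame of tray_filler below 0.059 m and linear speed of tub above 0.8 m/s) or (horizontal distance between block_center and tray_filler below 0.12 m and z of block_center in the frame of tray_filler below 0.053 m and linear speed of block above 0.8 m/s) or (horizontal distance between knife_center and tray_filler below 0.12 m and z of knife_center in the frame of tray_filler below 0.0425 m and linear speed of knife above 0.8 m/s)).
It also fails if it takes over 115 s, if anything falls off the work surface, if the arm or the gripper's body presses on something with over 40 N, if the wrist force passes 120 N, or if a joint passes its speed limit or range.

## Working session

There is one attempt and no reset: what is moved stays moved. The work goes in short steps, Python scripts to look and compute and a shell command to move; the robot and the scene stay as the last step left them, time stands still between calls to the robot, and variables do not carry over. Pictures are saved under pics/ and viewed, and the job is handed in when it is done.

```bash
ls; mkdir -p pics; python3 - <<'E'
from cell import env
import cv2,numpy as np
print(env.state(), env.pinch_z)
for n in("scene","top"):
    s=env.snapshot(n)
    np.savez(f'{n}0.npz',**s)
    cv2.imwrite(f'pics/{n}0.png',cv2.resize(s['color'][:,:,::-1],(800,600),interpolation=cv2.INTER_CUBIC))
    print(n,s['mtx'],s['dist_coeffs'],s['world_to_cam'])
E
```

```text
pics
{'time_s': 0.0, 'joint_positions': array([-1.14692731,  0.32183107, -0.07006836,  1.45169752,  0.02259324,
        1.37082157, -0.05687494]), 'qd': array([ 1.11650807e-03, -9.27210341e-04,  8.29287468e-05, -7.64711831e-04,
        6.06015860e-04, -7.29602018e-04, -4.58002005e-05]), 'joint_efforts': array([ 4.60140018e-04, -4.91298938e+01, -4.03770916e-01, -3.12519801e+01,
       -6.39267359e-02,  4.39499435e-02,  2.02020183e-04]), 'eef_pos': array([258.78332769, 595.63788108, 221.44486531]), 'orientation': array([ 2.03434777e-01,  9.79088004e-01, -9.73706662e-04, -1.51510460e-04]), 'wrist_force': array([-0.12070178,  0.26253308,  0.81522511]), 'torque': array([ 0.00943563,  0.01714686, -0.01250231]), 'opening': 87.1457642010502} 18.700000000000003
scene [[471.06540085   0.         264.80117256]
 [  0.         471.06540085 190.76979931]
 [  0.           0.           1.        ]] [-0.16387516  0.          0.          0.          0.        ] [[-5.76655698e-01  8.16923941e-01 -1.01725316e-02  2.50835658e+02]
 [-5.54677096e-01 -3.82336688e-01  7.39020958e-01  2.30687691e+02]
 [ 5.99834581e-01  4.31803117e-01  6.73605629e-01 -1.48387695e+03]
 [ 0.00000000e+00  0.00000000e+00  0.00000000e+00  1.00000000e+00]]
top [[450.95689947   0.         260.5187572 ]
 [  0.         450.95689947 199.78361912]
 [  0.           0.           1.        ]] [0.05893413 0.         0.         0.         0.        ] [[-6.95352411e-03 -9.99973678e-01  2.07168356e-03  2.73171064e+01]
 [ 9.97630261e-01 -6.79538365e-03  6.84666756e-02 -4.83562526e+02]
 [-6.84507955e-02  2.54285889e-03  9.97651253e-01 -1.20142821e+03]
 [ 0.00000000e+00  0.00000000e+00  0.00000000e+00  1.00000000e+00]]
```

View pics/scene0.png

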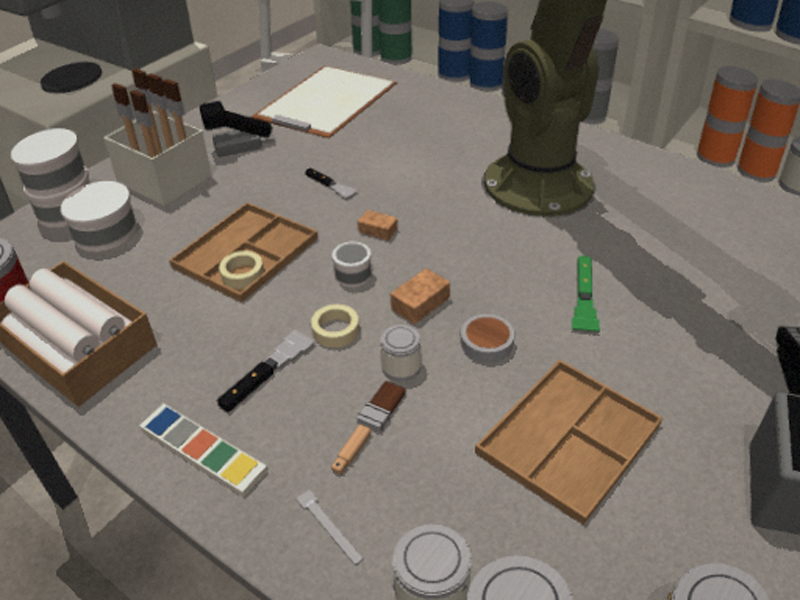

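View pics/top0.png

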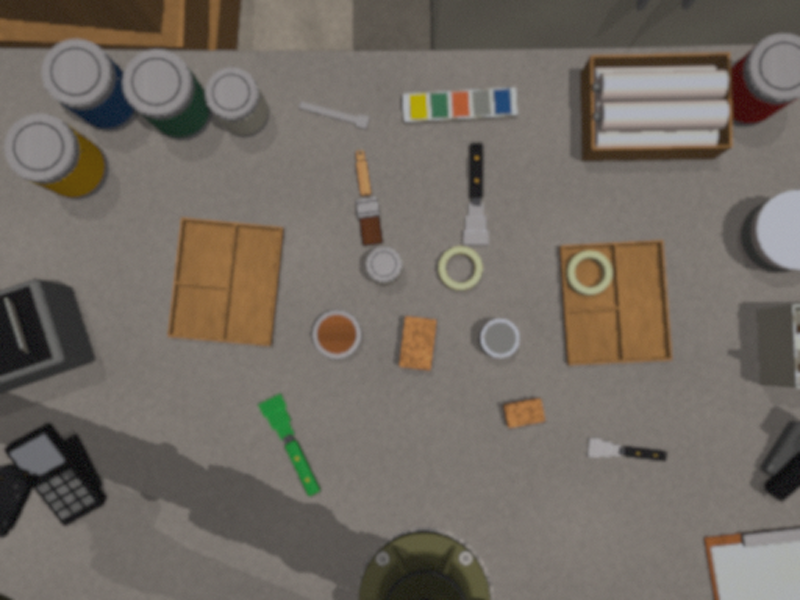

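The top view (800x600) shows these candidates:

| Part | Candidates (pixel) | Choice |
|---|---|---|
| Knife | black large (475,190), black small (630,450), green (290,445) | black large |
| Block | large (418,343), small (523,412) | large |
| Tin | (383,265); large tins stand at the back (235,95) | (383,265) |
| Tub | (498,338); large tubs (790,230) | (498,338) |
| Brush | (368,200) | only one |
| Rolls | loose (460,268), packed (590,272) | stay put |
| Wax tin | (337,335) | stays put |

The varnishing tray is at (615,300) and the filling tray at (225,283).

```bash
cat > h.py <<'E'
import numpy as np,cv2
def rays(s,uv):
    p=cv2.undistortPoints(np.array(uv,float).reshape(-1,1,2),s['mtx'],s['dist_coeffs']).reshape(-1,2)
    return np.c_[p[:,0],-p[:,1],-np.ones(len(p))]
def toworld(s,c):
    M=s['world_to_cam']; return (c-M[:3,3])@M[:3,:3]
def plane(s,uv,z):
    M=s['world_to_cam'];o=-M[:3,:3].T@M[:3,3];d=rays(s,uv)@M[:3,:3]
    return o+d*((z-o[2])/d[:,2])[:,None]
def cloud(s):
    h,w=s['depth'].shape;v,u=np.mgrid[:h,:w]
    r=rays(s,np.c_[u.ravel(),v.ravel()])*s['depth'].reshape(-1,1)
    return toworld(s,r).reshape(h,w,3)
E
python3 - <<'E'
from h import *
s=dict(np.load('top0.npz'));c=s['color']
w=cloud(s)
hz=w[...,2]; print('table z',np.median(hz[230:300,220:240]), 'valid',(s['depth']>0).mean())
m=((hz>5)&(hz<90)&(s['depth']>0)).astype(np.uint8)
n,l,st,ce=cv2.connectedComponentsWithStats(m)
for i in range(1,n):
    if st[i,4]>60:
        p=w[l==i];a=cv2.minAreaRect(p[:,:2].astype(np.float32))
        print(st[i],'rect',np.round(a[0],1),np.round(a[1],1),round(a[2],1),'zmax',np.percentile(p[:,2],95).round(1),'col',c[l==i].mean(0).round())
crop=c[80:270,90:450,::-1]
cv2.imwrite('pics/crop.png',cv2.resize(crop,None,fx=2.2,fy=2.2,interpolation=cv2.INTER_CUBIC))
E
```

```text
table z 0.3004349524950951 valid 0.9959615071614584
[ 371   32  131   72 5445] rect [ 845.4 -446.5] [193.3 326.7] 0.4 zmax 88.5 col [115. 101.  91.]
[ 46  40  42  45 528] rect [839.8 519.5] [ 51.8 109.8] 51.0 zmax 86.7 col [33. 43. 57.]
[ 94  50  78  40 925] rect [827.8 362.4] [177.4 117. ] 69.9 zmax 86.5 col [60. 67. 59.]
[ 258   56   73   24 1425] rect [852.4 -70.4] [ 60.1 200.6] 2.8 zmax 18.9 col [129. 127. 106.]
[ 29  83  41  45 647] rect [721.  580.2] [ 60.5 115.6] 49.4 zmax 86.2 col [92. 71. 22.]
[297  90  16  67 680] rect [694.9 -98.7] [ 41.4 184.3] 88.8 zmax 20.0 col [97. 93. 92.]
[228  96  10  30 205] rect [730.8  99.2] [79.  24.6] 0.3 zmax 19.7 col [157. 121.  84.]
[ 472  121   40   54 1668] rect [ 627.7 -593.2] [ 92.3 157.5] 76.8 zmax 80.7 col [136. 136. 141.]
[228 126  17  31 409] rect [645.3  89. ] [82.3 38.3] 8.1 zmax 19.4 col [103.  84.  75.]
[ 107  139   75   82 1981] rect [541.4 338.4] [183.6 214.3] 85.5 zmax 20.2 col [133.  99.  62.]
[ 358  154   73   80 2823] rect [ 498.2 -338.2] [211.  187.8] 2.2 zmax 30.1 col [133. 104.  69.]
[234 157  23  26 449] rect [562.4  63
[... 533 characters left out ...]
134.9] [74.9 62.9] 89.6 zmax 54.5 col [130. 130. 130.]
[165 251  41  67 756] rect [259.5 223.8] [184.   45.7] 25.1 zmax 19.9 col [ 51. 122.  62.]
[321 254  28  20 412] rect [ 311.4 -172.9] [43.3 64.9] 10.0 zmax 31.9 col [150. 106.  68.]
[   3  270   65   67 2338] rect [223.5 607.1] [178.  104.8] 34.7 zmax 80.3 col [58. 58. 59.]
[486 270  26  53 893] rect [ 231.6 -595.9] [ 45.1 139. ] 75.0 zmax 64.4 col [45. 45. 44.]
[377 281  50  14 368] rect [ 247.1 -349.5] [129.7  29.7] 86.5 zmax 15.5 col [101.  98.  96.]
[ 451  337   61   47 1489] rect [  61.7 -550.8] [116.4 155.9] 1.1 zmax 15.6 col [158. 156. 153.]
[ 230  340   85   44 2349] rect [58.  -2.9] [220.1 108.9] 89.5 zmax 79.0 col [68. 66. 48.]
```

View pics/crop.png

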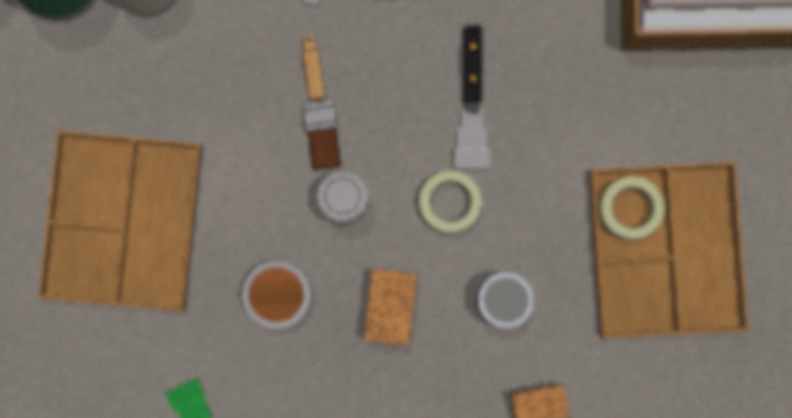

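```bash
cat > m.py <<'E'
from h import *
def run(s):
    c=s['color'];w=cloud(s);hsv=cv2.cvtColor(c,cv2.COLOR_RGB2HSV);u8=lambda m:m.astype(np.uint8)
    def box(x,y,r=60):
        return (abs(w[...,0]-x)<r)&(abs(w[...,1]-y)<r)
    def rect(m,z):
        cs,_=cv2.findContours(u8(m),cv2.RETR_EXTERNAL,cv2.CHAIN_APPROX_NONE);k=max(cs,key=cv2.contourArea).reshape(-1,2)
        P=plane(s,k,z)[:,:2].astype(np.float32)
        return cv2.minAreaRect(P),cv2.minEnclosingCircle(P)
    return c,w,hsv,box,rect
E
python3 - <<'E'
from m import *
s=dict(np.load('top0.npz'));c,w,hsv,box,rect=run(s);z=w[...,2]
for n,x,y,h in(('tin',562,63,62),('tub',438,-135,50),('block',433,5,38),('roll',562,-66,25),('wax',447,146,26)):
    m=box(x,y)&(z>h-7)
    p=w[m]; print(n,'n',m.sum(),'mean',p.mean(0).round(1)); r=rect(m,h); print('   rect',np.round(r[0][0],1),np.round(r[0][1],1),r[0][2],'circ',np.round(r[1][0],1),round(r[1][1],1))
for n,x,y in(('trayV',498,-338),('trayF',541,342)):
    m=box(x,y,135)&(z>10)&(z<24)&(hsv[...,1]>90)
    p=w[m][:,:2].astype(np.float32)
    a=cv2.minAreaRect(p);print(n,a, cv2.boxPoints(a).round(1).tolist())
    # brown mask all
    m=box(x,y,135)&(hsv[...,1]>85)&(hsv[...,0]>5)&(hsv[...,0]<25)
    r=rect(m,18)[0];print('  brown@18',r,cv2.boxPoints(r).round(1).tolist())
    r=rect(m,0)[0];print('  brown@0',r)
# knife/brush
m=box(695,-98,100)&(z>7); p=w[m]; print('knife hi',p.min(0).round(1),p.max(0).round(1))
for n,x,y,mm in(('khandle',735,-98,(c.max(2)<60)&(z>7)),('bhandle',730,99,(hsv[...,1]>90)&(z>7)&(w[...,0]>690)),('bferr+bris',650,90,(z>7)&(w[...,0]<690))):
    m=box(x,y,55)&mm; r=rect(m,12)[0]; print(n,m.sum(),r,cv2.boxPoints(r).round(1).tolist())
E
```

```text
tin n 401 mean [562.5  63.5  62.4]
   rect [562.8  64. ] [57.5 57.4] 44.53763198852539 circ [562.1  63.2] 30.0
tub n 486 mean [ 438.5 -129.5   50.7]
   rect [ 437.9 -128.7] [62.8 62.9] 89.17325592041016 circ [ 438.5 -129.8] 32.8
block n 1476 mean [414.7  17.9 680.1]
   rect [431.5   7.3] [54.7 87.6] 82.31249237060547 circ [431.3   7.3] 49.6
roll n 334 mean [560.8 -67.7  25.3]
   rect [561.6 -68. ] [72.7 73.2] 89.4428939819336 circ [560.7 -67.6] 37.7
wax n 765 mean [447.9 145.5  26.5]
   rect [448.6 145.9] [80.1 80.3] 89.88082122802734 circ [448.  145.4] 41.7
trayV ((499.5140380859375, -333.7919921875), (206.284423828125, 178.2400665283203), 2.3746707439422607) [[392.79998779296875, -249.0], [400.20001220703125, -427.1000061035156], [606.2999877929688, -418.6000061035156], [598.9000244140625, -240.5]]
  brown@18 ((499.18682861328125, -333.06298828125), (207.44082641601562, 178.68113708496094), 2.4824695587158203) [[391.70001220703125, -248.3000030517578], [399.3999938964844, -426.79998779296875], [606.7000122070312, -417.79998779296875], [598.9000244140625, -239.3000030517578]]
  brow
[... 790 characters left out ...]
665039062, -96.9338150024414), (21.9224853515625, 97.0818099975586), 89.33965301513672) [[682.7000122070312, -107.30000305175781], [779.7999877929688, -108.5], [780.0, -86.5], [683.0, -85.4000015258789]]
bhandle 187 ((729.825927734375, 101.1160888671875), (76.9864730834961, 19.371408462524414), 6.788933753967285) [[690.5, 106.19999694824219], [692.7000122070312, 86.9000015258789], [769.2000122070312, 96.0], [766.9000244140625, 115.30000305175781]]
bferr+bris 410 ((644.855224609375, 89.72917175292969), (82.76801300048828, 37.95903396606445), 6.900966167449951) [[601.5, 103.5999984741211], [606.0999755859375, 65.9000015258789], [688.2000122070312, 75.9000015258789], [683.7000122070312, 113.5]]
```

```bash
cat > go.py <<'E'
import sys,numpy as np
from cell import env
from scipy.spatial.transform import Rotation as R
s=env.state();x,y,z,a=map(float,sys.argv[1:5])
Rc=R.from_quat(s['orientation']);a=np.radians(a)
ty=np.array([np.cos(a),np.sin(a),0]);tz=np.array([0,0,-1.]);T=R.from_matrix(np.c_[np.cross(ty,tz),ty,tz])
d=np.array([x,y,z])-s['eef_pos']
print('t',round(s['time_s'],2),'pos',s['eef_pos'].round(1),'open',round(s['opening'],1),'F',s['wrist_force'].round(1),'j',s['joint_positions'].round(2))
print('turn units',((Rc.inv()*T).as_rotvec()/np.radians(6)).round(2),'then shift units',(T.inv().apply(d)/40).round(2),'| shift w/o turn',(Rc.inv().apply(d)/40).round(2))
E
python3 go.py 706 97.7 180 97.2
```

```text
t 0.1 pos [258.8 595.7 221.6] open 87.3 F [-0.2  0.5  0.3] j [-1.15  0.32 -0.07  1.45  0.02  1.37 -0.06]
turn units [-0.02 -0.   -5.11] then shift units [ -9.53 -13.75   1.04] | shift w/o turn [-15.21  -6.96   1.05]
```

```bash
python3 -m jog '[[[0,0,-0.85],[0,0,0],0.2],[[0,0,-0.85],[0,0,0],0.2],[[0,0,-0.85],[0,0,0],0.2],[[0,0,-0.85],[0,0,0],0.2],[[0,0,-0.85],[0,0,0],0.2],[[0,0,-0.85],[0,0,0],0.2],[[0,0,0],[-0.3,-0.5,0],0.2],[[0,0,0],[-0.6,-0.8,0],0.2],[[0,0,0],[-0.6,-0.8,0],0.2],[[0,0,0],[-0.6,-0.8,0],0.2],[[0,0,0],[-0.6,-0.8,0],0.2],[[0,0,0],[-0.6,-0.8,0],0.2]]' 10; python3 go.py 706 97.7 180 97.2
```

```text
time_s: 1.1
eef_pos: [413.2, 432.1, 222.2]
orientation: [-0.062, 0.998, -0.0, -0.0]
wrist_force: [0.5, -0.6, -0.6]
opening: 35.0
t 1.1 pos [413.2 432.1 222.2] open 35.0 F [ 0.5 -0.6 -0.6] j [-0.83  0.21 -0.02  1.59  0.    1.34  0.84]
turn units [-0.   -0.   -0.01] then shift units [-6.21 -9.21  1.05] | shift w/o turn [-6.23 -9.2   1.06]
```

```bash
python3 -m jog '[[[0,0,0],[-0.6,-0.9,0.1],0.2],[[0,0,0],[-0.6,-0.9,0.1],0.2],[[0,0,0],[-0.6,-0.9,0.1],0.2],[[0,0,0],[-0.6,-0.9,0.1],0.2],[[0,0,0],[-0.6,-0.9,0.1],0.2],[[0,0,0],[-0.6,-0.9,0.1],0.2],[[0,0,0],[-0.6,-0.9,0.1],0.2],[[0,0,0],[-0.6,-0.9,0.1],0.2],[[0,0,0],[-0.6,-0.9,0.1],0.2],[[0,0,0],[-0.4,-0.6,0.1],0.2],[[0,0,0],[0,0,0],0.2],[[0,0,0],[0,0,0],0.2]]'; python3 go.py 706 97.7 40 97.2
```

```text
time_s: 2.1
eef_pos: [675.6, 126.4, 182.6]
orientation: [-0.06, 0.998, -0.001, -0.001]
wrist_force: [-0.9, 1.2, -0.2]
opening: 34.8
t 2.1 pos [675.6 126.4 182.6] open 34.8 F [-0.9  1.2 -0.2] j [-0.37  0.42  0.2   1.41 -0.08  1.32  1.52]
turn units [-0.01 -0.02 -0.06] then shift units [-0.66 -0.81  3.57] | shift w/o turn [-0.68 -0.8   3.56]
```

```bash
python3 -m jog '[[[0,0,-0.06],[-0.33,-0.4,0.4],0.2],[[0,0,0],[-0.33,-0.4,0.8],0.2],[[0,0,0],[0,0,0.8],0.2],[[0,0,0],[0,0,0.8],0.2],[[0,0,0],[0,0,0.76],0.2],[[0,0,0],[0,0,0],0.2],[[0,0,0],[0,0,0],0.2],[[0,0,0],[0,0,0],0.2]]'; python3 go.py 706 97.7 2 97.2; python3 - <<'E'
from cell import env
import cv2,numpy as np
s=env.snapshot('scene')
cv2.imwrite('pics/s1.png',cv2.resize(s['color'][180:330,180:340,::-1],None,fx=4,fy=4,interpolation=cv2.INTER_CUBIC))
E
```

```text
time_s: 2.77
eef_pos: [706.3, 102.7, 43.8]
orientation: [-0.066, 0.998, 0.0, 0.001]
wrist_force: [-0.1, 0.0, 0.1]
opening: 35.1
t 2.77 pos [706.3 102.7  43.8] open 35.1 F [-0.1  0.   0.1] j [-0.32  0.58  0.19  1.47 -0.12  1.1   1.6 ]
turn units [0.01 0.02 0.06] then shift units [ 0.02 -0.12  1.04] | shift w/o turn [ 0.03 -0.12  1.04]
```

View pics/s1.png

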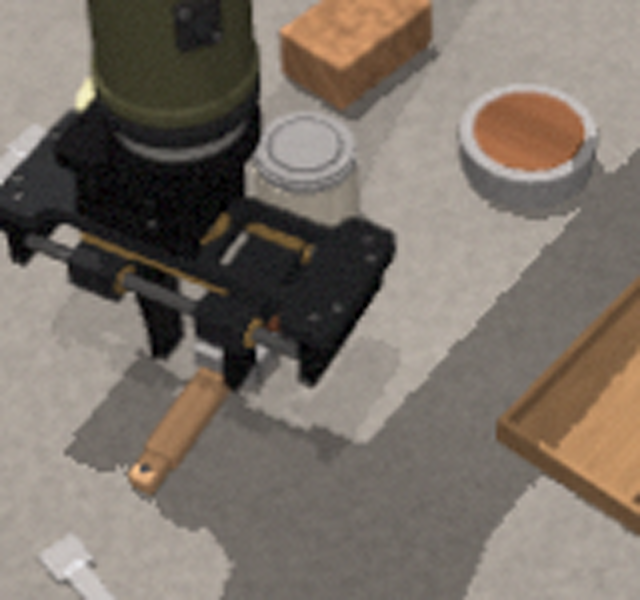

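The fingers straddle the brush handle at crop pixel (215,370), just behind the ferrule and clear of the tin.

```bash
python3 -m jog '[[[0,0,0],[0,-0.12,0.4],0.2],[[0,0,0],[0,0,0.4],0.2],[[0,0,0],[0,0,0.2],0.2],[[0,0,0],[0,0,0],0.2],[[0,0,0],[0,0,0],0.2]]'; python3 -m jog '[[[0,0,0],[0,0,0],1],[[0,0,0],[0,0,0],1],[[0,0,0],[0,0,0],1],[[0,0,0],[0,0,0],1],[[0,0,0],[0,0,0],1],[[0,0,0],[0,0,0],1]]' 20; python3 go.py 506 -379 150 92.4
```

```text
time_s: 3.23
eef_pos: [706.7, 96.9, 3.0]
orientation: [-0.065, 0.998, 0.0, 0.001]
wrist_force: [0.1, -0.0, 0.2]
opening: 35.1
time_s: 3.73
eef_pos: [706.8, 96.7, 2.8]
orientation: [-0.065, 0.998, 0.0, 0.001]
wrist_force: [-0.6, 0.3, 4.9]
opening: 20.0
t 3.73 pos [706.8  96.7   2.8] open 20.0 F [-0.6  0.3  4.9] j [-0.31  0.62  0.19  1.49 -0.13  1.04  1.61]
turn units [0.   0.02 0.85] then shift units [  5.51 -11.67  -3.68] | shift w/o turn [  6.52 -11.14  -3.7 ]
```

```bash
python3 -m jog '[[[0,0,0],[0,0,-0.3],1],[[0,0,0],[0,0,-0.7],1],[[0,0,0],[0,0,-0.8],1],[[0,0,0.42],[0,0,-0.8],1],[[0,0,0.43],[0,0,-0.4],1],[[0,0,0],[0.2,-0.5,0],1],[[0,0,0],[0.4,-0.85,0],1],[[0,0,0],[0.4,-0.85,0],1],[[0,0,0],[0.4,-0.85,0],1],[[0,0,0],[0.4,-0.85,0],1],[[0,0,0],[0.4,-0.85,0],1],[[0,0,0],[0.4,-0.85,0],1]]'; python3 go.py 522 -378.5 130 92.4
```

```text
time_s: 4.73
eef_pos: [610.1, -133.5, 122.0]
orientation: [-0.021, 1.0, 0.0, -0.0]
wrist_force: [1.0, -0.3, 0.0]
opening: 20.0
t 4.73 pos [ 610.1 -133.5  122. ] open 20.0 F [ 1.  -0.3  0. ] j [-0.08  0.34  0.31  1.65 -0.11  1.17  1.87]
turn units [ 0. -0. -0.] then shift units [ 2.46 -6.03 -0.2 ] | shift w/o turn [ 2.46 -6.03 -0.2 ]
```

```bash
python3 -m jog '[[[0,0,0],[0.36,-0.85,0],1],[[0,0,0],[0.36,-0.85,0],1],[[0,0,0],[0.36,-0.85,0],1],[[0,0,0],[0.36,-0.85,0],1],[[0,0,0],[0.36,-0.85,0],1],[[0,0,0],[0.36,-0.85,0],1],[[0,0,0],[0.2,-0.5,0],1],[[0,0,0],[0,0,0],1],[[0,0,0],[0,0,0],1],[[0,0,0],[0,0,0],1]]'; python3 go.py 522 -378.5 50 92.4
```

```text
time_s: 5.57
eef_pos: [526.8, -358.4, 121.6]
orientation: [-0.021, 1.0, 0.001, 0.0]
wrist_force: [0.4, 0.0, 0.1]
opening: 19.6
t 5.57 pos [ 526.8 -358.4  121.6] open 19.6 F [0.4 0.  0.1] j [ 0.23  0.37  0.41  1.62 -0.16  1.18  2.29]
turn units [0.01 0.   0.  ] then shift units [ 0.14 -0.5   1.79] | shift w/o turn [ 0.14 -0.5   1.79]
```

```bash
python3 -m jog '[[[0,0,0],[0.14,-0.5,0.3],1],[[0,0,0],[0,0,0.7],1],[[0,0,0],[0,0,0.7],1],[[0,0,0],[0,0,0.3],1],[[0,0,0],[0,0,0],1],[[0,0,0],[0,0,0],1]]'; python3 go.py 522 -378.5 7 92.4;  python3 - <<'E'
from cell import env
import cv2,numpy as np
s=env.snapshot('scene')
cv2.imwrite('pics/s2.png',cv2.resize(s['color'][60:230,80:260,::-1],None,fx=4,fy=3.5,interpolation=cv2.INTER_CUBIC))
E
```

```text
time_s: 6.07
eef_pos: [522.4, -378.2, 41.5]
orientation: [-0.022, 1.0, 0.001, -0.0]
wrist_force: [-0.0, -0.2, -0.7]
opening: 19.6
t 6.07 pos [ 522.4 -378.2   41.5] open 19.6 F [-0.  -0.2 -0.7] j [ 0.27  0.47  0.4   1.67 -0.21  1.05  2.35]
turn units [ 0.01 -0.01  0.02] then shift units [ 0.01 -0.01  0.86] | shift w/o turn [ 0.01 -0.01  0.86]
```

View pics/s2.png

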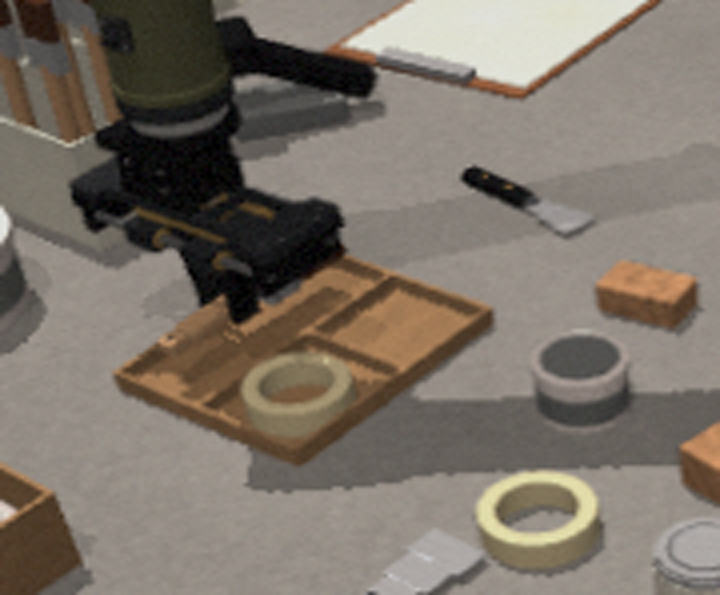

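The brush hangs over the long bay (handle at about (200,325) in the crop), clear of the roll and the brush box. Next I lower it and release gently.

```bash
python3 -m jog '[[[0,0,0],[0,0,0.4],1],[[0,0,0],[0,0,0.3],1],[[0,0,0],[0,0,0.12],1],[[0,0,0],[0,0,0],1],[[0,0,0],[0,0,0],1]]'; python3 go.py 522 -378.5 7 92.4
```

```text
time_s: 6.53
eef_pos: [521.9, -379.8, 9.2]
orientation: [-0.021, 1.0, -0.0, 0.0]
wrist_force: [0.8, -0.2, -0.6]
opening: 19.6
t 6.53 pos [ 521.9 -379.8    9.2] open 19.6 F [ 0.8 -0.2 -0.6] j [ 0.28  0.51  0.39  1.69 -0.22  0.99  2.36]
turn units [-0.  0. -0.] then shift units [-0.    0.03  0.05] | shift w/o turn [-0.    0.03  0.05]
```

```bash
python3 -m jog '[[[0,0,0],[0,0,0.06],1],[[0,0,0],[0,0,0],1],[[0,0,0],[0,0,0],0.4],[[0,0,0],[0,0,0],0.3],[[0,0,0],[0,0,0],0.3],[[0,0,0],[0,0,0],0.3]]'; python3 -m jog '[[[0,0,0],[0,0,-0.3],0.3],[[0,0,0],[0,0,-0.7],0.3],[[0,0,0],[0,0,-0.8],0.3],[[0,0,0],[0,0,-0.8],0.2]]'; python3 go.py 710 -97 130 90
```

```text
time_s: 7.03
eef_pos: [521.9, -379.8, 6.7]
orientation: [-0.021, 1.0, -0.0, 0.0]
wrist_force: [-0.0, 0.4, -0.2]
opening: 29.8
time_s: 7.37
eef_pos: [521.3, -379.6, 112.1]
orientation: [-0.021, 1.0, 0.0, -0.0]
wrist_force: [0.6, -0.4, -0.3]
opening: 32.5
t 7.37 pos [ 521.3 -379.6  112.1] open 32.5 F [ 0.6 -0.4 -0.3] j [ 0.26  0.4   0.42  1.61 -0.17  1.17  2.33]
turn units [ 0.   -0.01  0.39] then shift units [-4.72  7.06 -0.45] | shift w/o turn [-5.01  6.86 -0.45]
```

```bash
python3 -m jog '[[[0,0,0.4],[0,0,0],0.2],[[0,0,0],[-0.55,0.8,0],0.2],[[0,0,0],[-0.55,0.8,0],0.2],[[0,0,0],[-0.55,0.8,0],0.2],[[0,0,0],[-0.55,0.8,0],0.2],[[0,0,0],[-0.55,0.8,0],0.2],[[0,0,0],[-0.55,0.8,0],0.2],[[0,0,0],[-0.55,0.8,0],0.2],[[0,0,0],[-0.55,0.8,0],0.2],[[0,0,0],[-0.5,0.7,0],0.2],[[0,0,0],[0,0,0],0.2],[[0,0,0],[0,0,0],0.2]]'; python3 go.py 710 -97 40 89.5; python3 - <<'E'
from cell import env
import numpy as np,cv2
from m import *
s=env.snapshot('top');np.savez('top1.npz',**s)
c,w,hsv,box,rect=run(s)
cv2.imwrite('pics/t1.png',cv2.resize(c[60:270,200:450,::-1],None,fx=3,fy=2.8,interpolation=cv2.INTER_CUBIC))
E
```

```text
time_s: 8.37
eef_pos: [719.0, -91.7, 110.8]
orientation: [-0.003, 1.0, 0.001, 0.0]
wrist_force: [0.3, -2.0, -0.2]
opening: 34.8
t 8.37 pos [719.  -91.7 110.8] open 34.8 F [ 0.3 -2.  -0.2] j [-0.12  0.55  0.31  1.38 -0.17  1.23  1.78]
turn units [0.01 0.01 0.14] then shift units [ 0.22 -0.13  1.77] | shift w/o turn [ 0.23 -0.13  1.77]
```

View pics/t1.png

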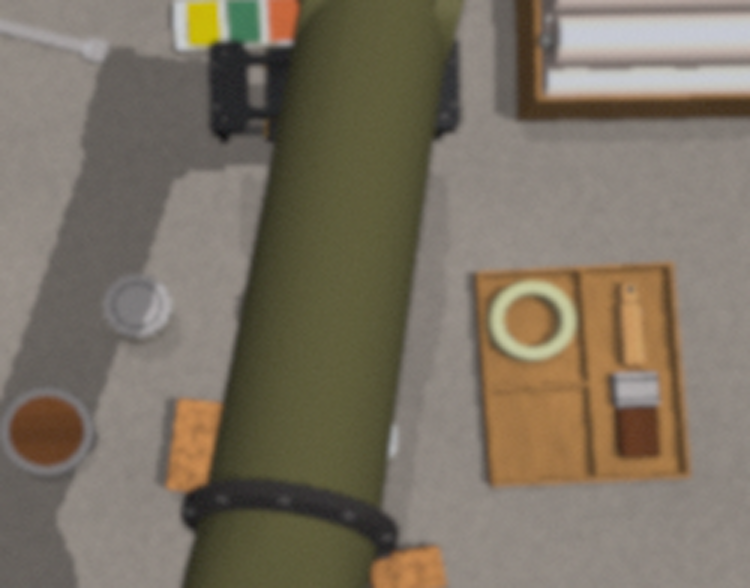

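The brush lies central in the long bay (crop (635,370)), and the gripper is above the knife. Next I pick the knife.

```bash
python3 -m jog '[[[0,0,0.12],[0.22,-0.13,0.4],0.2],[[0,0,0],[0,0,0.8],0.2],[[0,0,0],[0,0,0.8],0.2],[[0,0,0],[0,0,0.4],0.2],[[0,0,0],[0,0,0.2],0.2],[[0,0,0],[0,0,0],0.2],[[0,0,0],[0,0,0],0.2]]'; python3 go.py 710 -97 2.5 89.5
```

```text
time_s: 9.0
eef_pos: [708.5, -102.9, 7.0]
orientation: [0.007, 1.0, -0.0, -0.0]
wrist_force: [-0.4, 0.3, -0.8]
opening: 34.8
t 9.0 pos [ 708.5 -102.9    7. ] open 34.8 F [-0.4  0.3 -0.8] j [-0.1   0.63  0.3   1.48 -0.2   1.05  1.79]
turn units [-0.01 -0.   -0.06] then shift units [-0.04  0.15  0.11] | shift w/o turn [-0.03  0.15  0.11]
```

```bash
python3 -m jog '[[[0,0,0],[0,0.14,0],0.2],[[0,0,0],[0,0,0.1],0.2],[[0,0,0],[0,0,0],0.2],[[0,0,0],[0,0,0],1],[[0,0,0],[0,0,0],1],[[0,0,0],[0,0,0],1],[[0,0,0],[0,0,0],1],[[0,0,0],[0,0,0],1]]' 25; python3 go.py 710 -97 2.5 89.5
```

```text
time_s: 9.67
eef_pos: [709.2, -95.7, 2.8]
orientation: [0.007, 1.0, -0.0, 0.0]
wrist_force: [-0.3, -0.7, 1.2]
opening: 23.5
t 9.67 pos [709.2 -95.7   2.8] open 23.5 F [-0.3 -0.7  1.2] j [-0.11  0.64  0.29  1.49 -0.2   1.05  1.78]
turn units [-0.    0.   -0.04] then shift units [-0.02 -0.03  0.01] | shift w/o turn [-0.02 -0.03  0.01]
```

```bash
python3 -m jog '[[[0,0,0],[0,0,-0.3],1],[[0,0,0],[0,0,-0.7],1],[[0,0,0],[0,0,-0.8],1],[[0,0,0.42],[0,0,-0.8],1],[[0,0,0.4],[0,0,-0.5],1],[[0,0,0],[0.15,0.5,0],1],[[0,0,0],[0.27,0.85,0],1],[[0,0,0],[0.27,0.85,0],1],[[0,0,0],[0.27,0.85,0],1],[[0,0,0],[0.27,0.85,0],1],[[0,0,0],[0.27,0.85,0],1],[[0,0,0],[0.27,0.85,0],1]]'; python3 go.py 554.7 289.8 130 84.3
```

```text
time_s: 10.67
eef_pos: [660.1, 136.3, 127.4]
orientation: [0.049, 0.999, 0.0, 0.0]
wrist_force: [1.4, -0.2, -0.1]
opening: 24.0
t 10.67 pos [660.1 136.3 127.4] open 24.0 F [ 1.4 -0.2 -0.1] j [-0.45  0.43  0.27  1.51 -0.12  1.21  1.31]
turn units [0.   0.01 0.01] then shift units [ 3.    3.56 -0.07] | shift w/o turn [ 3.    3.56 -0.07]
```

```bash
python3 -m jog '[[[0,0,0],[0.65,0.8,0],1],[[0,0,0],[0.65,0.8,0],1],[[0,0,0],[0.65,0.8,0],1],[[0,0,0],[0.65,0.7,0],1],[[0,0,0],[0.1,0.1,0.3],1],[[0,0,0],[0,0,0.5],1],[[0,0,0],[0,0,0.5],1],[[0,0,0],[0,0,0.5],1],[[0,0,0],[0,0,0],1],[[0,0,0],[0,0,0],1]]'; python3 go.py 554.7 289.8 7 84.3
```

```text
time_s: 11.5
eef_pos: [565.2, 272.0, 54.0]
orientation: [0.049, 0.999, -0.001, -0.001]
wrist_force: [0.9, 0.4, -0.3]
opening: 23.8
t 11.5 pos [565.2 272.   54. ] open 23.8 F [ 0.9  0.4 -0.3] j [-0.65  0.41  0.2   1.7  -0.09  1.05  1.05]
turn units [-0.01 -0.02  0.  ] then shift units [0.3  0.42 1.18] | shift w/o turn [0.3  0.42 1.18]
```

```bash
python3 -m jog '[[[0,0,0],[0.3,0.42,0],1],[[0,0,0],[0,0,0.3],1],[[0,0,0],[0,0,0.4],1],[[0,0,0],[0,0,0.3],1],[[0,0,0],[0,0,0],1],[[0,0,0],[0,0,0],1]]'; python3 go.py 554.7 289.8 7 84.3
```

```text
time_s: 12.0
eef_pos: [555.4, 289.6, 13.9]
orientation: [0.05, 0.999, -0.001, -0.001]
wrist_force: [-0.6, 0.5, -0.1]
opening: 23.9
t 12.0 pos [555.4 289.6  13.9] open 23.9 F [-0.6  0.5 -0.1] j [-0.67  0.45  0.19  1.73 -0.1   0.97  1.02]
turn units [-0.01 -0.01  0.  ] then shift units [0.02 0.   0.17] | shift w/o turn [0.02 0.   0.17]
```

```bash
python3 -m jog '[[[0,0,0],[0,0,0.1],1],[[0,0,0],[0,0,0.07],1],[[0,0,0],[0,0,0],1],[[0,0,0],[0,0,0],1],[[0,0,0],[0,0,0],0.3],[[0,0,0],[0,0,0],0.2],[[0,0,0],[0,0,0],0.2],[[0,0,0],[0,0,0],0.2]]'; python3 -m jog '[[[0,0,0],[0,0,-0.3],0.2],[[0,0,0],[0,0,-0.7],0.2],[[0,0,0],[0,0,-0.8],0],[[0,0,0],[0,0,-0.8],-0.5],[[0,0,0],[0,0,-0.4],-1]]'; python3 go.py 562.3 63.5 130 90
```

```text
time_s: 12.67
eef_pos: [555.7, 290.6, 8.0]
orientation: [0.049, 0.999, 0.0, 0.0]
wrist_force: [1.1, 0.4, -0.2]
opening: 34.0
time_s: 13.08
eef_pos: [557.6, 291.3, 133.3]
orientation: [0.049, 0.999, 0.002, 0.003]
wrist_force: [0.4, 1.1, 0.3]
opening: 47.9
t 13.08 pos [557.6 291.3 133.3] open 47.9 F [0.4 1.1 0.3] j [-0.69  0.33  0.2   1.63 -0.07  1.18  1.  ]
turn units [ 0.04  0.05 -0.95] then shift units [-0.12 -5.7   0.08] | shift w/o turn [-0.68 -5.66  0.06]
```

```bash
python3 -m jog '[[[0,0,-0.6],[0,0,0],-1],[[0,0,-0.7],[0,0,0],-1],[[0,0,0],[0,-0.9,0],-1],[[0,0,0],[0,-0.9,0],-1],[[0,0,0],[0,-0.9,0],-1],[[0,0,0],[0,-0.9,0],-1],[[0,0,0],[0,-0.9,0],-1],[[0,0,0],[0,-0.9,0],-1],[[0,0,0],[0,-0.4,0],-1],[[0,0,0],[0,0,0],-1],[[0,0,0],[0,0,0],-1]]'; python3 go.py 562.3 63.5 75 92
```

```text
time_s: 14.0
eef_pos: [564.6, 57.6, 128.7]
orientation: [-0.017, 1.0, 0.0, 0.001]
wrist_force: [-0.2, 1.8, -0.1]
opening: 86.8
t 14.0 pos [564.6  57.6 128.7] open 86.8 F [-0.2  1.8 -0.1] j [-0.42  0.21  0.31  1.79 -0.07  1.15  1.52]
turn units [ 0.01  0.01 -0.  ] then shift units [0.05 0.15 1.34] | shift w/o turn [0.05 0.15 1.34]
```

```bash
python3 -m jog '[[[0,0,0],[0.05,0.15,0.3],-1],[[0,0,0],[0,0,0.7],-1],[[0,0,0],[0,0,0],-1],[[0,0,0],[0,0,0],-1]]'; python3 go.py 562.3 63.5 25 92;python3 - <<'E'
from cell import env
import cv2,numpy as np
s=env.snapshot('scene')
cv2.imwrite('pics/s3.png',cv2.resize(s['color'][130:300,170:350,::-1],None,fx=4,fy=3.5,interpolation=cv2.INTER_CUBIC))
cv2.imwrite('pics/s3b.png',s['color'][...,::-1])
E
```

```text
time_s: 14.33
eef_pos: [560.0, 66.5, 85.8]
orientation: [-0.02, 1.0, -0.0, -0.002]
wrist_force: [0.4, 0.6, 0.3]
opening: 86.8
t 14.33 pos [560.   66.5  85.8] open 86.8 F [0.4 0.6 0.3] j [-0.42  0.25  0.29  1.83 -0.08  1.07  1.51]
turn units [-0.   -0.04  0.05] then shift units [-0.06 -0.08  1.52] | shift w/o turn [-0.06 -0.08  1.52]
```

View pics/s3.png

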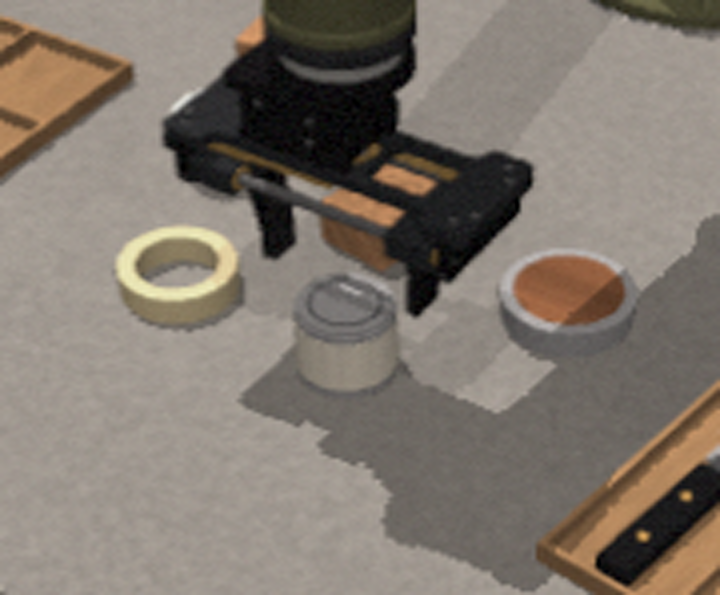

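View pics/s3b.png

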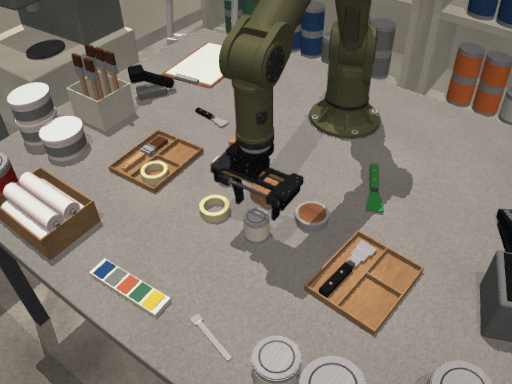

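The knife lies in the filling tray's long bay ((350,268) in the full scene picture). The open jaws are over the tin at crop (350,330).

```bash
python3 -m jog '[[[0,0,0],[-0.06,-0.08,0.3],-1],[[0,0,0],[0,0,0.6],-1],[[0,0,0],[0,0,0.5],-1],[[0,0,0],[0,0,0.1],-1],[[0,0,0],[0,0,0],-1]]';python3 go.py 562.3 63.5 25 92
```

```text
time_s: 14.8
eef_pos: [563.7, 61.2, 26.5]
orientation: [-0.019, 1.0, -0.0, -0.001]
wrist_force: [0.2, 0.2, -0.1]
opening: 86.9
t 14.8 pos [563.7  61.2  26.5] open 86.9 F [ 0.2  0.2 -0.1] j [-0.4   0.33  0.29  1.87 -0.11  0.95  1.54]
turn units [-0.01 -0.02  0.02] then shift units [0.03 0.06 0.04] | shift w/o turn [0.03 0.06 0.04]
```

```bash
python3 -m jog '[[[0,0,0],[0,0,0],1],[[0,0,0],[0,0,0],1],[[0,0,0],[0,0,0],1],[[0,0,0],[0,0,0],1],[[0,0,0],[0,0,0],1],[[0,0,0],[0,0,0],1]]' 20; python3 go.py 441.7 -295.8 130 92.4
```

```text
time_s: 15.3
eef_pos: [565.2, 62.1, 28.5]
orientation: [-0.019, 1.0, 0.001, 0.001]
wrist_force: [-0.7, 1.1, 2.6]
opening: 60.0
t 15.3 pos [565.2  62.1  28.5] open 60.0 F [-0.7  1.1  2.6] j [-0.4   0.33  0.29  1.87 -0.11  0.95  1.54]
turn units [ 0.01  0.01 -0.04] then shift units [ 3.46 -8.81 -2.54] | shift w/o turn [ 3.42 -8.82 -2.55]
```

```bash
python3 -m jog '[[[0,0,0],[0,0,-0.3],1],[[0,0,0],[0,0,-0.7],1],[[0,0,0],[0,0,-0.8],1],[[0,0,0],[0,-0.3,-0.5],1],[[0,0,0],[0.3,-0.75,0],1],[[0,0,0],[0.3,-0.75,0],1],[[0,0,0],[0.3,-0.75,0],1],[[0,0,0],[0.3,-0.75,0],1],[[0,0,0],[0.3,-0.75,0],1],[[0,0,0],[0.3,-0.75,0],1],[[0,0,0],[0.3,-0.75,0],1],[[0,0,0],[0.3,-0.75,0],1]]';python3 go.py 443.7 -295.8 130 92.4
```

```text
time_s: 16.3
eef_pos: [476.7, -195.5, 120.0]
orientation: [-0.019, 1.0, 0.0, -0.0]
wrist_force: [1.0, -0.9, -2.7]
opening: 59.7
t 16.3 pos [ 476.7 -195.5  120. ] open 59.7 F [ 1.  -0.9 -2.7] j [-0.13  0.12  0.5   1.93 -0.06  1.11  2.  ]
turn units [ 0.   -0.   -0.04] then shift units [ 0.93 -2.47 -0.25] | shift w/o turn [ 0.92 -2.47 -0.25]
```

```bash
python3 -m jog '[[[0,0,0],[0.3,-0.75,0],1],[[0,0,0],[0.3,-0.75,0],1],[[0,0,0],[0.3,-0.7,0],1],[[0,0,0],[0.03,-0.2,0],1],[[0,0,0],[0,0,0],1],[[0,0,0],[0,0,0],1]]';python3 go.py 443.7 -295.8 60 92.4
```

```text
time_s: 16.8
eef_pos: [444.2, -291.0, 119.7]
orientation: [-0.018, 1.0, 0.0, -0.0]
wrist_force: [0.3, 1.2, -3.1]
opening: 59.4
t 16.8 pos [ 444.2 -291.   119.7] open 59.4 F [ 0.3  1.2 -3.1] j [ 0.    0.16  0.58  1.89 -0.1   1.12  2.22]
turn units [ 0.01 -0.   -0.05] then shift units [ 0.02 -0.12  1.49] | shift w/o turn [ 0.02 -0.12  1.49]
```

```bash
python3 -m jog '[[[0,0,0],[0,-0.1,0.4],1],[[0,0,0],[0,0,0.6],1],[[0,0,0],[0,0,0.6],1],[[0,0,0],[0,0,0.3],1],[[0,0,0],[0,0,0],1],[[0,0,0],[0,0,0],1]]';python3 go.py 443.7 -295.8 32 92.4
```

```text
time_s: 17.3
eef_pos: [444.8, -294.1, 43.5]
orientation: [-0.02, 1.0, 0.0, -0.001]
wrist_force: [0.1, -0.7, -1.6]
opening: 59.8
t 17.3 pos [ 444.8 -294.1   43.5] open 59.8 F [ 0.1 -0.7 -1.6] j [ 0.03  0.27  0.56  1.95 -0.17  0.97  2.29]
turn units [ 0.01 -0.01 -0.03] then shift units [ 0.03 -0.04  0.29] | shift w/o turn [ 0.03 -0.04  0.29]
```

```bash
python3 -m jog '[[[0,0,0],[0,-0.04,0.15],1],[[0,0,0],[0,0,0.1],1],[[0,0,0],[0,0,0],1],[[0,0,0],[0,0,0],1]]';python3 go.py 443.7 -295.8 32 92.4
```

```text
time_s: 17.63
eef_pos: [444.8, -297.0, 34.0]
orientation: [-0.019, 1.0, -0.0, 0.0]
wrist_force: [-0.2, 0.3, -1.8]
opening: 59.8
t 17.63 pos [ 444.8 -297.    34. ] open 59.8 F [-0.2  0.3 -1.8] j [ 0.04  0.28  0.56  1.96 -0.18  0.95  2.3 ]
turn units [-0.    0.01 -0.04] then shift units [0.03 0.03 0.05] | shift w/o turn [0.03 0.03 0.05]
```

```bash
python3 -m jog '[[[0,0,0],[0,0,0.06],1],[[0,0,0],[0,0,0],1],[[0,0,0],[0,0,0],1]]';python3 go.py 443.7 -295.8 32 92.4
```

```text
time_s: 17.88
eef_pos: [445.3, -297.4, 32.4]
orientation: [-0.019, 1.0, -0.0, 0.001]
wrist_force: [-2.3, 0.7, 4.9]
opening: 59.3
t 17.88 pos [ 445.3 -297.4   32.4] open 59.3 F [-2.3  0.7  4.9] j [ 0.04  0.28  0.56  1.96 -0.19  0.95  2.3 ]
turn units [-0.    0.01 -0.04] then shift units [0.04 0.04 0.01] | shift w/o turn [0.04 0.04 0.01]
```

```bash
python3 -m jog '[[[0,0,0],[0,0,0],0.25],[[0,0,0],[0,0,0],-0.4],[[0,0,0],[0,0,0],-1],[[0,0,0],[0,0,0],-1],[[0,0,0],[0,0,0],-1],[[0,0,0],[0,0,0],-1],[[0,0,0],[0,0,-0.3],-1],[[0,0,0],[0,0,-0.7],-1],[[0,0,0],[0,0,-0.8],-1],[[0,0,0],[0,0,-0.5],-1],[[0,0,0],[0,0,0],-1]]';python3 go.py 438.3 -129.3 100 92
```

```text
time_s: 18.8
eef_pos: [447.5, -299.0, 128.8]
orientation: [-0.018, 1.0, -0.002, 0.004]
wrist_force: [0.6, -0.4, 1.0]
opening: 86.9
t 18.8 pos [ 447.5 -299.   128.8] open 86.9 F [ 0.6 -0.4  1. ] j [ 0.    0.16  0.59  1.87 -0.1   1.13  2.23]
turn units [-0.04  0.08  0.02] then shift units [0.08 4.25 0.72] | shift w/o turn [0.08 4.25 0.7 ]
```

```bash
python3 -m jog '[[[0,0,0],[0,0.5,0],-1],[[0,0,0],[0,0.8,0],-1],[[0,0,0],[0,0.8,0],-1],[[0,0,0],[0,0.8,0.1],-1],[[0,0,0],[0,0.8,0.2],-1],[[0,0,0],[0.08,0.5,0.3],-1],[[0,0,0],[0,0,0],-1],[[0,0,0],[0,0,0],-1],[[0,0,0],[0,0,0],-1]]';python3 go.py 438.3 -129.3 70 92
python3 - <<'E'
from cell import env
import cv2,numpy as np
s=env.snapshot('scene')
cv2.imwrite('pics/s4.png',cv2.resize(s['color'][90:260,100:310,::-1],None,fx=3.5,fy=3.5,interpolation=cv2.INTER_CUBIC))
E
```

```text
time_s: 19.55
eef_pos: [435.4, -130.1, 99.7]
orientation: [-0.018, 1.0, -0.0, 0.0]
wrist_force: [0.4, -0.2, -0.3]
opening: 86.8
t 19.55 pos [ 435.4 -130.1   99.7] open 86.8 F [ 0.4 -0.2 -0.3] j [-0.2  -0.    0.44  2.08  0.    1.06  1.84]
turn units [-0.01  0.01  0.02] then shift units [-0.07  0.02  0.74] | shift w/o turn [-0.07  0.02  0.74]
```

View pics/s4.png

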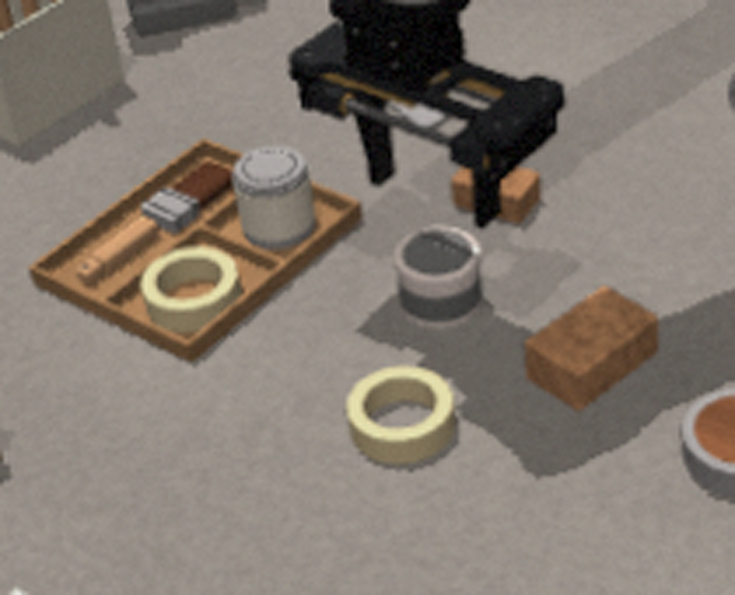

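The tin stands upright in the squarish bay (crop (275,200)), and the jaws are above the tub (435,270). I go down to the lid.

```bash
python3 -m jog '[[[0,0,0],[-0.07,0,0.4],-1],[[0,0,0],[0,0,0.6],-1],[[0,0,0],[0,0,0.6],-1],[[0,0,0],[0,0,0.27],-1],[[0,0,0],[0,0,0],-1],[[0,0,0],[0,0,0],-1]]';python3 go.py 438.3 -129.3 25 92
```

```text
time_s: 20.1
eef_pos: [438.0, -130.0, 24.7]
orientation: [-0.018, 1.0, -0.0, -0.0]
wrist_force: [0.2, 0.4, 0.5]
opening: 87.0
t 20.1 pos [ 438.  -130.    24.7] open 87.0 F [0.2 0.4 0.5] j [-0.19  0.12  0.44  2.14 -0.06  0.89  1.9 ]
turn units [-0.   -0.    0.01] then shift units [-0.01  0.02 -0.01] | shift w/o turn [-0.01  0.02 -0.01]
```

```bash
python3 -m jog '[[[0,0,0],[0,0,0],1],[[0,0,0],[0,0,0],1],[[0,0,0],[0,0,0],1],[[0,0,0],[0,0,0],1],[[0,0,0],[0,0,0],1],[[0,0,0],[0,0,0],1]]' 20; python3 go.py 488.5 382.9 130 88
```

```text
time_s: 20.6
eef_pos: [438.6, -129.2, 25.2]
orientation: [-0.019, 1.0, -0.0, 0.001]
wrist_force: [-1.4, -0.7, 5.3]
opening: 64.9
t 20.6 pos [ 438.6 -129.2   25.2] open 64.9 F [-1.4 -0.7  5.3] j [-0.19  0.12  0.44  2.14 -0.06  0.89  1.9 ]
turn units [-0.    0.01  0.69] then shift units [-0.8  12.84 -2.62] | shift w/o turn [-1.73 12.75 -2.62]
```

```bash
python3 -m jog '[[[0,0,0],[0,0,-0.3],1],[[0,0,0],[0,0,-0.7],1],[[0,0,0],[0,0,-0.8],1],[[0,0,0],[-0.2,0.2,-0.5],1],[[0,0,0],[-0.4,0.7,0],1],[[0,0,0],[-0.4,0.8,0],1],[[0,0,0],[-0.4,0.8,0],1],[[0,0,0],[-0.3,0.8,0],1],[[0,0,0],[-0.3,0.8,0],1],[[0,0,0],[-0.2,0.8,0],1],[[0,0,0],[0,0.8,0],1],[[0,0,0],[0,0.8,0],1]]';python3 go.py 488.5 382.9 120 88
```

```text
time_s: 21.6
eef_pos: [515.6, 135.5, 115.6]
orientation: [-0.019, 1.0, -0.0, -0.001]
wrist_force: [0.7, -0.6, -2.6]
opening: 65.2
t 21.6 pos [515.6 135.5 115.6] open 65.2 F [ 0.7 -0.6 -2.6] j [-0.5   0.15  0.21  1.88 -0.04  1.11  1.33]
turn units [-0.   -0.01  0.69] then shift units [ 0.89  6.16 -0.11] | shift w/o turn [ 0.45  6.2  -0.11]
```

```bash
python3 -m jog '[[[0,0,0],[0,0.8,0],1],[[0,0,0],[0.06,0.85,0],1],[[0,0,0],[0.06,0.85,0],1],[[0,0,0],[0.06,0.85,0],1],[[0,0,0],[0.06,0.85,0],1],[[0,0,0.35],[0.06,0.85,0],1],[[0,0,0.35],[0.1,0.5,0],1],[[0,0,0],[0,0,0],1],[[0,0,0],[0,0,0],1]]';python3 go.py 488.5 382.9 60 88
```

```text
time_s: 22.35
eef_pos: [491.0, 356.8, 115.3]
orientation: [0.016, 1.0, -0.001, -0.001]
wrist_force: [-0.3, -0.3, -2.7]
opening: 65.0
t 22.35 pos [491.  356.8 115.3] open 65.0 F [-0.3 -0.3 -2.7] j [-0.74  0.3   0.08  1.7  -0.03  1.15  0.89]
turn units [-0.01 -0.02  0.03] then shift units [0.08 0.65 1.38] | shift w/o turn [0.08 0.65 1.38]
```

```bash
python3 -m jog '[[[0,0,0],[0.04,0.35,0],1],[[0,0,0],[0.03,0.3,0.2],1],[[0,0,0],[0,0,0.6],1],[[0,0,0],[0,0,0.6],1],[[0,0,0],[0,0,0.3],1],[[0,0,0],[0,0,0],1],[[0,0,0],[0,0,0],1]]';python3 go.py 488.5 382.9 29.5 88
```

```text
time_s: 22.93
eef_pos: [490.5, 381.1, 47.7]
orientation: [0.018, 1.0, -0.001, -0.001]
wrist_force: [0.9, 0.6, -2.2]
opening: 65.6
t 22.93 pos [490.5 381.1  47.7] open 65.6 F [ 0.9  0.6 -2.2] j [-0.76  0.4   0.07  1.72 -0.03  1.03  0.85]
turn units [-0.01 -0.01 -0.02] then shift units [0.05 0.04 0.46] | shift w/o turn [0.05 0.04 0.46]
```

```bash
python3 -m jog '[[[0,0,0],[0.05,0.04,0.2],1],[[0,0,0],[0,0,0.15],1],[[0,0,0],[0,0,0.08],1],[[0,0,0],[0,0,0],1],[[0,0,0],[0,0,0],1]]';python3 go.py 488.5 382.9 29.5 88
```

```text
time_s: 23.35
eef_pos: [488.9, 383.2, 31.4]
orientation: [0.018, 1.0, 0.0, 0.0]
wrist_force: [-0.0, -0.3, -2.8]
opening: 65.5
t 23.35 pos [488.9 383.2  31.4] open 65.5 F [-0.  -0.3 -2.8] j [-0.76  0.42  0.07  1.73 -0.03  1.    0.85]
turn units [ 0.    0.   -0.01] then shift units [ 0.01 -0.01  0.05] | shift w/o turn [ 0.01 -0.01  0.05]
```

```bash
python3 -m jog '[[[0,0,0],[0,0,0.06],1],[[0,0,0],[0,0,0],1],[[0,0,0],[0,0,0],1]]';python3 go.py 488.5 382.9 29.5 88
```

```text
time_s: 23.6
eef_pos: [489.3, 383.6, 29.4]
orientation: [0.018, 1.0, 0.0, 0.0]
wrist_force: [0.7, -0.2, -1.1]
opening: 65.0
t 23.6 pos [489.3 383.6  29.4] open 65.0 F [ 0.7 -0.2 -1.1] j [-0.76  0.42  0.07  1.73 -0.03  0.99  0.85]
turn units [ 0.01  0.01 -0.01] then shift units [ 0.02 -0.02 -0.  ] | shift w/o turn [ 0.02 -0.02 -0.  ]
```

```bash
python3 -m jog '[[[0,0,0],[0,0,0],0.1],[[0,0,0],[0,0,0],-0.4],[[0,0,0],[0,0,0],-1],[[0,0,0],[0,0,0],-1],[[0,0,0],[0,0,0],-1],[[0,0,0],[0,0,0],-1],[[0,0,0],[0,0,-0.3],-1],[[0,0,0],[0,0,-0.7],-1],[[0,0,0],[0,0,-0.8],-1],[[0,0,0.5],[0,0,-0.4],-1],[[0,0,0.5],[0,0,0],-1]]';python3 go.py 431.4 7.3 110 82.3
```

```text
time_s: 24.52
eef_pos: [491.5, 385.3, 123.2]
orientation: [0.072, 0.997, 0.003, 0.003]
wrist_force: [0.4, 0.9, 0.2]
opening: 87.2
t 24.52 pos [491.5 385.3 123.2] open 87.2 F [0.4 0.9 0.2] j [-0.78  0.32  0.09  1.65 -0.03  1.16  0.74]
turn units [ 0.07  0.06 -0.09] then shift units [ 0.22 -9.57  0.33] | shift w/o turn [ 0.14 -9.57  0.26]
```

```bash
python3 -m jog '[[[0,0,0],[0,-0.5,0],-1],[[0,0,0],[0,-0.85,0],-1],[[0,0,0],[0,-0.85,0],-1],[[0,0,0],[0,-0.85,0],-1],[[0,0,0],[0,-0.85,0],-1],[[0,0,0],[0,-0.85,0],-1],[[0,0,0],[0,-0.85,0],-1],[[0,0,0],[0,-0.85,0],-1],[[0,0,0],[0,-0.85,0],-1],[[0,0,0],[0,-0.85,0],-1],[[0,0,0],[0,-0.85,0],-1],[[0,0,0],[0,0,0],-1]]';python3 go.py 431.4 7.3 70 82.3
```

```text
time_s: 25.52
eef_pos: [437.6, 20.0, 117.8]
orientation: [0.075, 0.997, -0.001, 0.0]
wrist_force: [0.4, -0.2, 0.2]
opening: 87.1
t 25.52 pos [437.6  20.  117.8] open 87.1 F [ 0.4 -0.2  0.2] j [-0.45 -0.06  0.33  2.09  0.02  1.11  1.29]
turn units [-0.01  0.01 -0.14] then shift units [ 0.11 -0.34  1.19] | shift w/o turn [ 0.11 -0.34  1.2 ]
```

```bash
python3 -m jog '[[[0,0,-0.14],[0.11,-0.34,0.2],-1],[[0,0,0],[0,0,0.6],-1],[[0,0,0],[0,0,0.4],-1],[[0,0,0],[0,0,0],-1],[[0,0,0],[0,0,0],-1]]';python3 go.py 431.4 7.3 17 82.3
python3 - <<'E'
from cell import env
import cv2,numpy as np
for n in('scene','top'):
    s=env.snapshot(n);np.savez(n+'5.npz',**s)
    cv2.imwrite(f'pics/{n}5.png',cv2.resize(s['color'][:,:,::-1],(768,576),interpolation=cv2.INTER_CUBIC))
E
```

```text
time_s: 25.93
eef_pos: [431.8, 14.0, 69.1]
orientation: [0.063, 0.998, -0.0, -0.0]
wrist_force: [0.6, 0.2, 0.0]
opening: 87.1
t 25.93 pos [431.8  14.   69.1] open 87.1 F [0.6 0.2 0. ] j [-0.44 -0.01  0.35  2.16  0.    1.    1.35]
turn units [-0.   -0.01  0.08] then shift units [-0.01 -0.17  1.3 ] | shift w/o turn [-0.01 -0.17  1.3 ]
```

View pics/scene5.png

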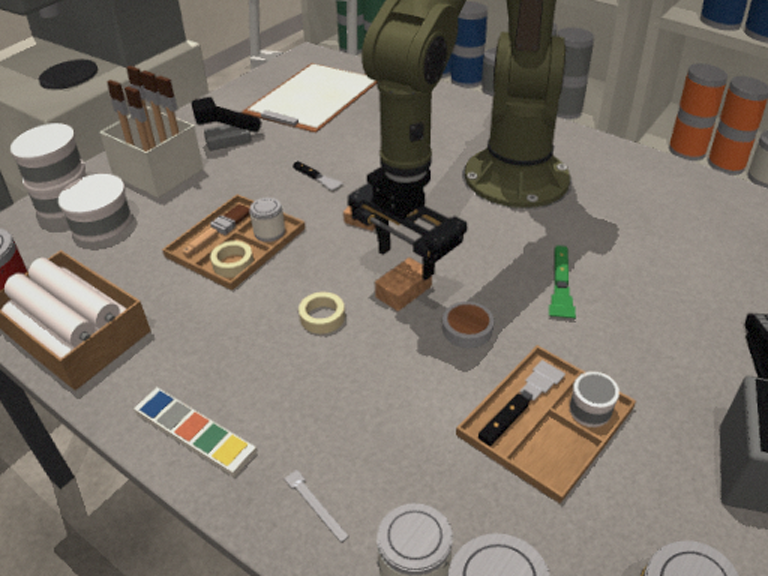

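View pics/top5.png

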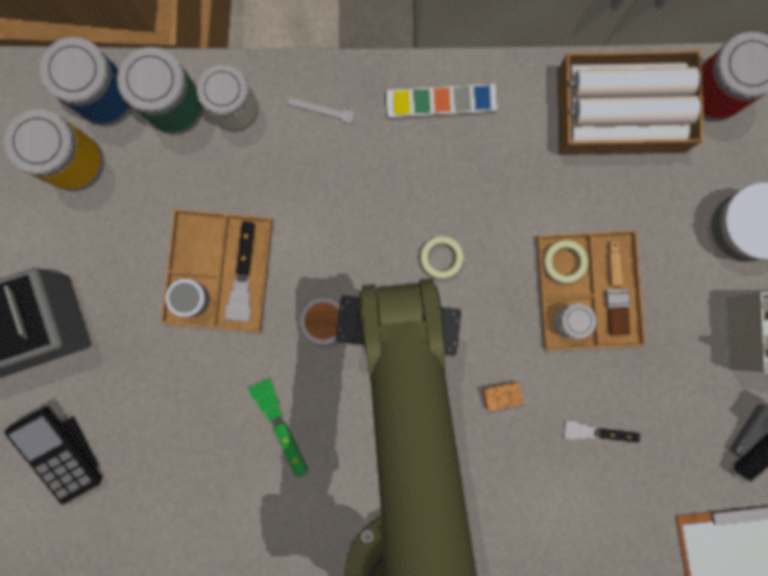

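All four placed parts sit in their bays: brush (618,290), tin (577,320), knife (240,270) and tub (186,297) in the top view. The block is under the jaws, so I go down to it.

```bash
python3 -m jog '[[[0,0,0.08],[-0.01,-0.17,0.3],-1],[[0,0,0],[0,0,0.5],-1],[[0,0,0],[0,0,0.4],-1],[[0,0,0],[0,0,0.08],-1],[[0,0,0],[0,0,0],-1],[[0,0,0],[0,0,0],-1]]';python3 go.py 431.4 7.3 17.5 82.3
```

```text
time_s: 26.53
eef_pos: [432.6, 7.4, 18.8]
orientation: [0.067, 0.998, 0.0, 0.001]
wrist_force: [-0.8, -0.6, 0.3]
opening: 87.1
t 26.53 pos [432.6   7.4  18.8] open 87.1 F [-0.8 -0.6  0.3] j [-0.43  0.07  0.36  2.2  -0.03  0.87  1.39]
turn units [0.   0.02 0.  ] then shift units [ 0.03 -0.01  0.03] | shift w/o turn [ 0.03 -0.01  0.03]
```

```bash
python3 -m jog '[[[0,0,0],[0,0,0],1],[[0,0,0],[0,0,0],1],[[0,0,0],[0,0,0],1],[[0,0,0],[0,0,0],1],[[0,0,0],[0,0,0],1],[[0,0,0],[0,0,0],1]]' 25; python3 go.py 590 372.7 120 84.3
```

```text
time_s: 27.03
eef_pos: [431.7, 7.2, 17.8]
orientation: [0.067, 0.998, 0.0, 0.0]
wrist_force: [0.4, 0.5, -0.1]
opening: 54.9
t 27.03 pos [431.7   7.2  17.8] open 54.9 F [ 0.4  0.5 -0.1] j [-0.43  0.07  0.36  2.2  -0.03  0.87  1.39]
turn units [ 0.    0.   -0.33] then shift units [-3.03  9.49 -2.56] | shift w/o turn [-2.7   9.59 -2.55]
```

```bash
python3 -m jog '[[[0,0,0],[0,0,-0.3],1],[[0,0,0],[0,0,-0.7],1],[[0,0,-0.17],[0,0,-0.8],1],[[0,0,-0.17],[-0.1,0.2,-0.5],1],[[0,0,0],[-0.3,0.7,0],1],[[0,0,0],[-0.3,0.8,0],1],[[0,0,0],[-0.3,0.8,0],1],[[0,0,0],[-0.3,0.8,0],1],[[0,0,0],[-0.3,0.8,0],1],[[0,0,0],[-0.3,0.8,0],1],[[0,0,0],[-0.3,0.8,0],1],[[0,0,0],[-0.3,0.8,0],1]]';python3 go.py 590 372.7 115 84.3
```

```text
time_s: 28.03
eef_pos: [557.1, 257.4, 109.1]
orientation: [0.049, 0.999, -0.0, -0.0]
wrist_force: [0.6, -0.7, 0.1]
opening: 54.8
t 28.03 pos [557.1 257.4 109.1] open 54.8 F [ 0.6 -0.7  0.1] j [-0.64  0.32  0.2   1.69 -0.07  1.14  1.05]
turn units [-0.   -0.01  0.01] then shift units [-0.53  2.95 -0.15] | shift w/o turn [-0.53  2.95 -0.15]
```

```bash
python3 -m jog '[[[0,0,0],[-0.13,0.7,0],1],[[0,0,0],[-0.13,0.7,0],1],[[0,0,0],[-0.13,0.7,0],1],[[0,0,0],[-0.1,0.5,0],1],[[0,0,0],[0,0.1,0.3],1],[[0,0,0],[0,0,0.5],1],[[0,0,0],[0,0,0.3],1],[[0,0,0],[0,0,0],1],[[0,0,0],[0,0,0],1]]';python3 go.py 590 372.7 40 84.3
```

```text
time_s: 28.78
eef_pos: [586.3, 359.5, 64.1]
orientation: [0.05, 0.999, -0.001, -0.001]
wrist_force: [0.1, -0.0, -0.5]
opening: 55.2
t 28.78 pos [586.3 359.5  64.1] open 55.2 F [ 0.1 -0.  -0.5] j [-0.71  0.51  0.16  1.52 -0.09  1.12  0.94]
turn units [-0.02 -0.02 -0.01] then shift units [-0.06  0.34  0.6 ] | shift w/o turn [-0.06  0.34  0.6 ]
```

```bash
python3 -m jog '[[[0,0,0],[-0.06,0.34,0],1],[[0,0,0],[0,0,0.2],1],[[0,0,0],[0,0,0.4],1],[[0,0,0],[0,0,0.2],1],[[0,0,0],[0,0,0.15],1],[[0,0,0],[0,0,0],1],[[0,0,0],[0,0,0],1]]';python3 go.py 590 372.7 22 84.3
```

```text
time_s: 29.37
eef_pos: [590.8, 374.3, 27.6]
orientation: [0.05, 0.999, -0.0, -0.0]
wrist_force: [0.4, -0.2, -0.8]
opening: 55.1
t 29.37 pos [590.8 374.3  27.6] open 55.1 F [ 0.4 -0.2 -0.8] j [-0.72  0.57  0.15  1.52 -0.09  1.07  0.93]
turn units [-0. -0.  0.] then shift units [ 0.02 -0.04  0.14] | shift w/o turn [ 0.02 -0.04  0.14]
```

```bash
python3 -m jog '[[[0,0,0],[0.02,-0.04,0.08],1],[[0,0,0],[0,0,0.06],1],[[0,0,0],[0,0,0],1],[[0,0,0],[0,0,0],1]]';python3 go.py 590 372.7 22 84.3
```

```text
time_s: 29.7
eef_pos: [589.9, 373.2, 22.2]
orientation: [0.049, 0.999, 0.0, 0.0]
wrist_force: [0.0, 0.6, -0.9]
opening: 54.7
t 29.7 pos [589.9 373.2  22.2] open 54.7 F [ 0.   0.6 -0.9] j [-0.71  0.57  0.15  1.53 -0.09  1.05  0.93]
turn units [0.   0.   0.01] then shift units [-0.   -0.01  0.01] | shift w/o turn [-0.   -0.01  0.01]
```

```bash
python3 -m jog '[[[0,0,0],[0,0,0.03],1],[[0,0,0],[0,0,0],1],[[0,0,0],[0,0,0],-0.35],[[0,0,0],[0,0,0],-0.5],[[0,0,0],[0,0,0],-0.6],[[0,0,0],[0,0,0],-0.6],[[0,0,0],[0,0,-0.3],-0.6],[[0,0,0],[0,0,-0.7],-0.6],[[0,0,0],[0,0,-0.8],-0.6],[[0,0,0],[0,0,-0.8],-0.6],[[0,0,0],[0,0,-0.4],-0.6]]';python3 go.py 590 200 160 84.3
```

```text
time_s: 30.62
eef_pos: [591.7, 374.3, 146.8]
orientation: [0.049, 0.999, 0.002, 0.003]
wrist_force: [-0.2, 0.9, 0.6]
opening: 69.5
t 30.62 pos [591.7 374.3 146.8] open 69.5 F [-0.2  0.9  0.6] j [-0.72  0.46  0.17  1.42 -0.08  1.26  0.92]
turn units [0.04 0.05 0.01] then shift units [-0.39 -4.34 -0.33] | shift w/o turn [-0.39 -4.34 -0.35]
```

```bash
python3 -m jog '[[[0,0,0],[0.2,-0.5,-0.3],-0.6],[[0,0,0],[0.3,-0.8,-0.3],-0.6],[[0,0,0],[0.3,-0.8,-0.3],-0.6],[[0,0,0],[0.3,-0.8,0],-0.6],[[0,0,0],[0.3,-0.8,0],-0.6],[[0,0,0],[0.3,-0.8,0],-0.6],[[0,0,0],[0.3,-0.8,0],-0.6],[[0,0,0],[0.3,-0.8,0],-0.6],[[0,0,0],[0.3,-0.8,0],-0.6],[[0,0,0],[0.2,-0.5,0],-0.6],[[0,0,0],[0,0,0],-0.6],[[0,0,0],[0,0,0],-0.6]]'
python3 - <<'E'
from cell import env
from m import *
for n in('scene','top'):
    s=env.snapshot(n);np.savez(n+'6.npz',**s)
    cv2.imwrite(f'pics/{n}6.png',cv2.resize(s['color'][:,:,::-1],(768,576),interpolation=cv2.INTER_CUBIC))
c,w,hsv,box,rect=run(s);z=w[...,2]
T={'V':((499.3,-333.4),2.4),'F':((540.2,337.5),-5.7)}
def loc(t,p):
    c0,a=T[t];a=np.radians(a);d=np.array(p[:2])-c0
    return np.round([d[0]*np.cos(a)+d[1]*np.sin(a),-d[0]*np.sin(a)+d[1]*np.cos(a)],1)
for n,t,x,y,h in(('tin','V',442,-296,66),('tub','F',488,383,54),('block','F',590,373,42)):
    m=box(x,y,55)&(z>h-8)&(z<h+10); r=rect(m,h);print(n,loc(t,w[m].mean(0)),loc(t,r[0][0]),'z',np.median(z[m]).round(1),'std',z[m].std().round(1),r[0][1:])
for n,x,y,h in(('roll',562,-66,25),('wax',447,146,26),('packed',547,-291,29)):
    m=box(x,y,50)&(z>h-5)&(z<h+6);print(n,w[m].mean(0).round(1),rect(m,h)[1])
m=box(535,290,110)&(c.max(2)<60)&(z>8)&(z<40);r=rect(m,18)[0];print('khandle',loc('F',r[0]),r)
m=box(501,-379,110)&(z>15)&(z<40)&(abs((w[...,1]+379))<28);r=rect(m,20)[0];print('brush>15',loc('V',r[0]),r)
E
```

```text
time_s: 31.62
eef_pos: [449.4, 89.0, 178.0]
orientation: [0.051, 0.999, 0.001, 0.001]
wrist_force: [-0.0, 0.5, 0.3]
opening: 69.6
tin [-54.   39.4] [-53.6  39.5] z 66.6 std 2.6 ((61.45674133300781, 56.68735122680664), 89.61827850341797)
tub [-55.8  39.6] [-56.2  40.3] z 54.3 std 2.5 ((64.51229858398438, 62.634544372558594), 89.67635345458984)
block [44.4 39.6] [44.6 39.3] z 41.7 std 2.6 ((55.787506103515625, 87.53080749511719), 84.26238250732422)
roll [560.8 -67.6  25.2] ((560.674072265625, -67.56356811523438), 37.70905303955078)<stdin>:14: RuntimeWarning: Mean of empty slice.
  ret = um.true_divide(
Traceback (most recent call last):
  File "m.py", line 7, in rect
    cs,_=cv2.findContours(u8(m),cv2.RETR_EXTERNAL,cv2.CHAIN_APPROX_NONE);k=max(cs,key=cv2.contourArea).reshape(-1,2)
                                                                           ~~~^^^^^^^^^^^^^^^^^^^^^^^^
ValueError: max() iterable argument is empty
```

View pics/top6.png

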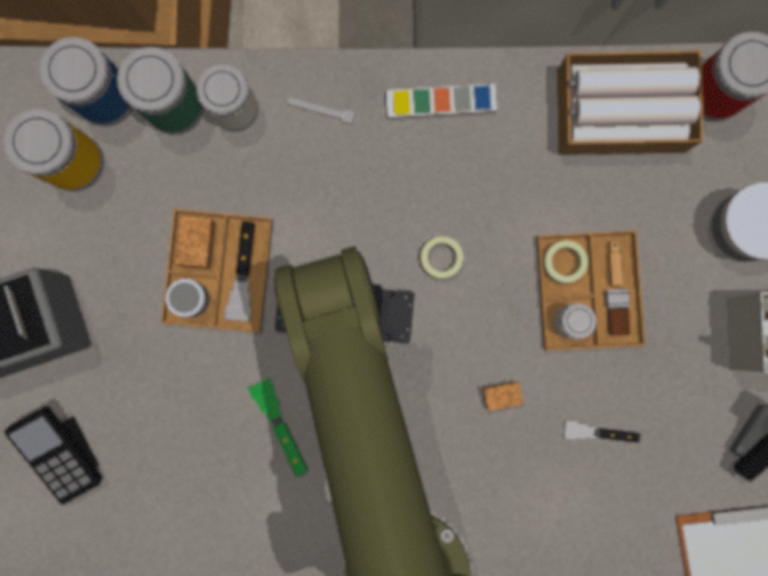

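View pics/scene6.png

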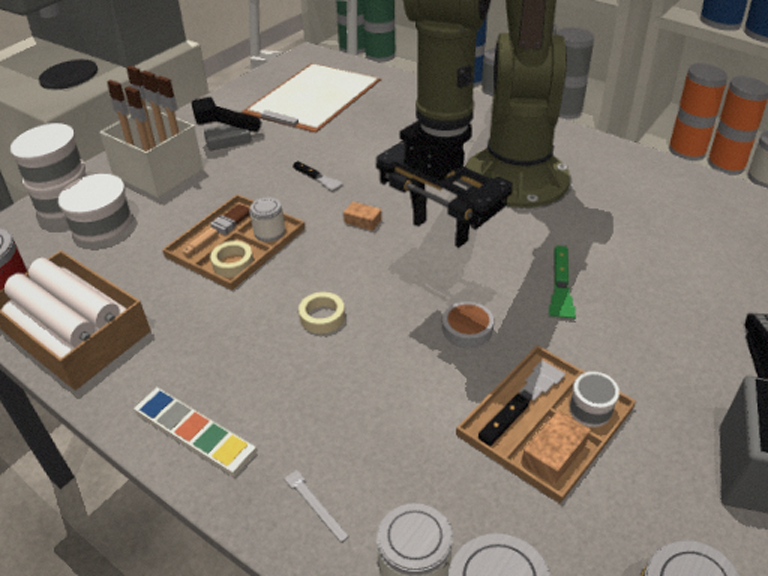

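Both trays are packed and the wax tin and loose roll have not moved in the scene view. The arm hides the wax tin in the top view, so I finish the knife, brush and packed-roll numbers from the saved top view and check the wax in the scene view.

```bash
python3 - <<'E'
from m import *
s=dict(np.load('top6.npz'))
c,w,hsv,box,rect=run(s);z=w[...,2]
T={'V':((499.3,-333.4),2.4),'F':((540.2,337.5),-5.7)}
def loc(t,p):
    c0,a=T[t];a=np.radians(a);d=np.array(p[:2])-c0
    return np.round([d[0]*np.cos(a)+d[1]*np.sin(a),-d[0]*np.sin(a)+d[1]*np.cos(a)],1)
m=box(535,290,110)&(c.max(2)<60)&(z>8)&(z<40)&(w[...,0]>535);r=rect(m,18)[0];print('khandle (mid is knife x=-41)',loc('F',r[0]),r,'z',np.percentile(z[m],[10,50,90]).round(1))
m=box(501,-379,95)&(z>13)&(z<40)&(abs((w[...,1]+379))<28);r=rect(m,20)[0];print('brush',loc('V',r[0]),r,'z',np.percentile(z[m],[10,50,90]).round(1))
s0=dict(np.load('top0.npz'));
for n,S in(('before',s0),('after',s)):
    c,w,hsv,box,rect=run(S);z=w[...,2]
    m=box(547,-291,50)&(z>24)&(z<35)&(hsv[...,1]<90)&(c.min(2)>100);print('packed',n,w[m].mean(0).round(1))
for n in('scene0','scene6'):
    S=dict(np.load(n+'.npz'));c,w,hsv,box,rect=run(S);z=w[...,2]
    for k,x,y in(('wax',448,145),('roll',561,-67)):
        m=box(x,y,50)&(z>20)&(z<31);print(n,k,rect(m,26)[1],m.sum())
E
```

```text
khandle (mid is knife x=-41) [ 45.2 -47.6] ((580.4544677734375, 285.5982666015625), (21.34832763671875, 90.84801483154297), 84.11334991455078) z [17.6 21.3 23.9]
brush [-41.1 -44.9] ((460.13934326171875, -379.9591979980469), (39.784847259521484, 77.67176055908203), 89.5780258178711) z [15.9 19.2 22.4]
packed before [ 549.7 -289.4   29.4]
packed after [ 549.7 -288.9   29.1]
scene0 wax ((446.790283203125, 148.303466796875), 45.16102981567383) 718
scene0 roll ((561.0171508789062, -66.77640533447266), 40.96636962890625) 335
scene6 wax ((446.97576904296875, 148.43115234375), 45.3775749206543) 713
scene6 roll ((560.2941284179688, -66.13838195800781), 40.77690124511719) 339
```

```bash
python3 -c "
from cell import env
print(env.close_job())"
```

```text
the job is handed in; nothing more can be done
None
```

Both kits are made up and the job was handed in at about 32 s, with no verdict reported back. The tin and brush are in the varnishing tray, and the tub, large cork block and large black knife are in the filling tray. Each was lowered onto the tray floor, released, and left upright or flat.

The last picture check puts every item within about 4 mm of its bay centre, well inside tolerance:

| Item | Measured in tray, x / y (mm) | Bay centre (mm) |
|---|---|---|
| Tin | -54 / 39 | -56 / 40 |
| Tub | -56 / 40 | -56 / 40 |
| Block | 44 / 40 | 46 / 40 |
| Knife | about 4 / -48 | 0 / -46 |
| Brush | about 3 / -45 | 0 / -46 |

- **Heights:** the tops sit where they should for things resting on the floors. The tin reads 66.6 mm, the tub 54.3 mm, the block 41.7 mm and the knife handle about 21 mm.
- **Things to leave alone:** the wax tin and both rolls measured within 1 mm of where they started.
- **Checks that fell short:** the last top view could not show the wax tin because the arm was over it, and my check script stopped there. I measured the tin in the scene camera instead. The knife and brush x positions are worked out from the visible handle and the bristle end, so they are a little less certain.

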